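# Bleed the lab bench's air turret and cap its valve

### The job

Bleed the air turret on the lab bench: unscrew the knurled brass lock nut on its top (counter-clockwise seen from above) until it comes up against its stop, then press the freed valve tip well down, hold it down for about a second without ramming it (stay under 30 N), and let it spring back up. Then cover the valve with the one dust cap that fits, so that its rim sits flat on the turret's white shoulder, and let go of it. Leave the other caps and everything else on the bench where they stand.

Things in the scene. Friction and masses are not known exactly. Their poses are not given: they have to be found in the camera images.
- shoulder (a point): centre of the white turret's flat round top, the shoulder, 85 mm above the bench; z up. The turret is an upright white post, 72 mm in diameter, fixed to the bench but standing elsewhere each time, with four hose outlets with yellow taps around it (lower than 70 mm, out to 85 mm from the axis). On its axis rise a steel collar (28 mm across, from the shoulder to 15 mm above it), then the brass lock nut (40 mm across, 24 mm tall), then the steel valve tip.
- nut_mid (a point): middle of the knurled brass lock nut, on its axis, half way up its 24 mm height (27 mm above the shoulder when screwed right down). It is gripped across its 40 mm diameter at this height, at any yaw; it rises as it unscrews.
- lock_nut (a joint): turn of the lock nut in rad: 0 screwed down on the collar, growing as it is unscrewed counter-clockwise seen from above, up to a firm stop at 4.4. It starts 0 to 0.8 rad from tight. It rises 2 mm per rad on the pin, turns stiffly (about 0.05 N m) and stays where it is left; several grasps are needed. The nut sits on the pin, so pin and nut can go down only until the nut meets the collar: screwed down, it locks the pin.
- tip_top (a point): centre of the flat top of the steel valve tip, on the turret's axis, 59 mm above the shoulder while the pin is up. The tip's head is 18 mm across and 6 mm thick on an 11 mm stem; it stands 18 mm above the screwed-down nut and 9 mm above the fully unscrewed nut. Pressed straight down it travels 8 mm; it also moves when the nut is pushed down.
- valve_pin (a joint): how far the valve tip is pressed down, in m: 0 up, 0.008 right down on its stop. The spring needs about 4 N to begin, 9 N at 5 mm and 12 N right down, and brings it back up.
- valve_tip: the steel valve tip itself; origin on its axis 16 mm below its flat top; z up.
- cap_deep: white plastic dust cap, standing mouth down: a round cup 58 mm across and 64 mm tall outside, 50 mm bore, 60 mm deep inside, with a knob 22 mm across and 26 mm tall on top (90 mm in all). 55 to 115 g. Origin: centre of its open rim (underside); z up towards the knob. This is the one that fits over nut and tip down to the shoulder.
- cap_narrow: white plastic dust cap of another valve, standing mouth down: 44 mm across, 64 mm tall, 36 mm bore (too narrow for the nut), with the same knob. Origin: centre of its open rim; z up. To be left alone.
- cap_shallow: white plastic dust cap of another valve, standing mouth down: 58 mm across, 30 mm tall, 26 mm deep inside (too shallow), with the same knob. Origin: centre of its open rim; z up. To be left alone.
- dropper: amber dropper bottle, 34 mm across, 85 mm tall, bystander; origin under its centre.
- paper_cup: paper cup, 72 mm across, 85 mm tall, bystander; origin under its centre.
- slide_tray: open wooden slide tray, 150 x 220 x 50 mm, bystander; origin under its centre.
- pencil_tin: black pencil box, 90 x 210 x 45 mm, bystander; origin under its centre.
- petri_stack: stack of three glass dishes, 90 mm across, 44 mm tall, one piece, bystander; origin under its centre.
Not all that is in view belongs to the job. Leave any turquoise look-alike of the cap_deep alone.

How it is judged:
By the outcome, as a careful person would: the job done as asked, in the order asked, and still so for the second after the job is handed in, with the robot touching nothing.
It also fails if it takes over 69 s, if anything falls off the work surface, if the arm or the gripper's body presses on something with over 40 N, if the wrist force passes 120 N, or if a joint passes its speed limit or range.

### The arm

A 6-joint arm with a two-finger parallel gripper is mounted at the origin on the work surface. World frame = base frame: x ahead of the robot, y to its left, z up, the work surface at z = 0. Lengths are in m, angles in rad, forces in N, time in s.
With the tool pointing down it reaches from about 0.25 to 0.8 m from the base axis. Payload 8.5 kg.
Tool frame: the origin (TCP) lies midway between the tips of the shut fingers; the grasp point (between the pads) lies 19 mm behind it; y points along the fingers, z is the direction in which the jaws open and shut, and the axes are right-handed (so a half turn about y gives the same grasp; the last joint's range is limited). The gripper opens to 85 mm and grips with 20 to 120 N. Pads are 22 mm wide; open, the fingers measure 114 mm over their backs; the gripper's body (76 mm by 85 mm) begins 54 mm behind the grasp point. The pads swing forward as they close: fully open they stand 13 mm farther back than shut.
Start: joints at [1.175, 0.238, -0.013, 1.319, 0, 1.571], TCP at [0.202, 0.484, 0.231] pointing down, gripper open.
Joint ranges: [-2.66, 2.66], [-1.03, 1.9], [-1.14, 1.46], [-1.82, 2.27], [-1.45, 1.34], [-3.14, 3.14]. Speed limits (rad/s): [2.22, 2.22, 2.79, 3.14, 3.14, 3.14].

### API

Orientations are given as a rotation vector (axis times angle).
In Python, from workcell import robot gives the robot as it stands.
- The arm moves only by the tool servo_tool, never from a script. Its argument "rows" is a list of rows, each a list of 2 entries, a list of its own where there are three numbers: the shift along the tool's x, y, z in cm, then the turn about the tool's y in degrees. A call has 1 to 12 rows; each row shifts and turns the pose as measured when the row begins, along the tool's axes as they then stand; what a row does not reach is not made up. A row lasts 1/12 s, in which the tool goes at most 41.7 mm and 7.16 degrees, less where a joint would pass 70% of its speed; a pose out of reach is approached as far as the arm can. A call with a gripper value outside its range is refused whole. "hand" is the finger opening in cm, from 0 to 8.54, set as the call begins (left out, the last holds). The fingers move at their own pace and stop on an object; "squeeze" is the grip in N (left out, the last holds). Time passes only in rows, so rows that do not move let the fingers close. It gives the time, the measured TCP pose, the force and the opening at its end, in the units of the state.
- robot.get_obs(): the state, without advancing time (a new reading comes with each control period).
- robot.grab_frame(name): name is "scene" or "top" or "wrist"; returns (picture, depth): 480x640x3 uint8, red, green, blue; 480x640 float32, m along the optical axis (not along the pixel's ray), 0 where there is no reading.
- robot.camera_info(name): a dict with "intrinsics" (3x3 intrinsics, pixels), "camera_from_world" (4x4, takes a point from world to camera coordinates); the wrist camera has in their place "T_tool_cam" (4x4, takes a point from camera to tool coordinates, whose origin is the TCP and whose axes are the tool frame's). Camera axes: x right, y up, looking along -z (the intrinsics and any distortion apply to the point x, -y, -z); pixel columns grow to the right and rows downward; lengths in m; the calibration is good to about 2 mm. A picture is of the moment at which its call begins: read the wrist's pose just before it. camera_info takes no time and is no camera call.
- robot.close_job(): hands the job in, once; it reports no verdict.
Trained networks look in the newest picture that a camera, given by its name, has taken for a name from the list of things; names that differ only in an ending like _2 or _b are one class to them, and where a whole thing is asked for, a point or a joint stands for the part that bears it (a point fixed in the world has none). Each returns a list of dicts, best first, with "score" (0 to 1); they miss things now and then, are a little off and sometimes report something else, mostly with a low value. They report only what shows in the picture. A call takes as long as a camera call. They do not tell look-alikes from the thing itself.
- robot.look_for(name, camera): "pixel" ([row, column] in pixels, amid what is visible of it).
- robot.trace(name, camera): "pixels" (480x640 bool, what is visible of it) and "pixel" ([row, column] in pixels, amid what is visible of it).
The state is a dict: "t": time; "qpos": joint angles; "qvel": joint speeds; "joint_efforts": joint torques, N m; "tool_pos": TCP position; "tcp_rot": TCP orientation; "wrist_force": force on the tool from outside, world axes, zero at the start; "wrist_torque": the same for the moment, N m; "finger_gap": finger opening in m.
Only numpy, scipy, OpenCV 4.12 (cv2) and the standard library are available. Lean on these libraries where they do the work, as an engineer would, in place of code of your own. Each camera call takes 0.05 s, during which the arm holds its last target. There are 200 camera calls.

## Working session

There is one attempt and no reset: what is moved stays moved. The work goes in short steps, Python scripts to look and compute and a tool call to move; the robot and the scene stay as the last step left them, time stands still between calls to the robot, and variables do not carry over. Pictures are saved under pics/ and viewed, about 8 in all and at most 12, crops included, and the job is handed in when it is done.

Besides the shell and the picture viewer there is one more tool, called after ">>>" as name(argument=value, ...), one argument or row to a line, values as JSON. servo_tool: Moves the arm, as the interface text tells. Its arguments: {"type":"object","properties":{"rows":{"type":"array"},"hand":{"type":"number"},"squeeze":{"type":"number"}},"required":["rows"]}

```bash
ls; mkdir -p pics; cat > h.py <<'E'
import numpy as np, cv2
from workcell import robot
from scipy.spatial.transform import Rotation as R
def cam(name):
    ci=robot.camera_info(name); K=np.array(ci["intrinsics"])
    if "camera_from_world" in ci: W=np.linalg.inv(np.array(ci["camera_from_world"]))
    else:
        o=robot.get_obs(); T=np.eye(4); T[:3,:3]=R.from_rotvec(o["tcp_rot"]).as_matrix(); T[:3,3]=o["tool_pos"]
        W=T@np.array(ci["T_tool_cam"])
    return K,W,ci
def cloud(name):
    K,W,ci=cam(name); im,d=robot.grab_frame(name)
    v,u=np.mgrid[0:480,0:640]
    x=(u-K[0,2])/K[0,0]*d; y=(v-K[1,2])/K[1,1]*d
    P=np.stack([x,-y,-d],-1)@W[:3,:3].T+W[:3,3]
    P[d<=0]=np.nan
    return im,d,P
def save(n,im): cv2.imwrite('pics/'+n,im[...,::-1])
E
python3 - <<'E'
from h import *
o=robot.get_obs(); print(o)
print(R.from_rotvec(o["tcp_rot"]).as_matrix().round(3))
print({k:v for k,v in robot.camera_info("top").items()}); print(robot.camera_info("wrist"))
im1,d,P=cloud("top")
for n in ["shoulder","nut_mid","tip_top","cap_deep","cap_narrow","cap_shallow","dropper","paper_cup","slide_tray","pencil_tin","petri_stack"]:
    for r in robot.look_for(n,"top")[:4]:
        p=np.round(r["pixel"]).astype(int); print(n,p,round(r["score"],2),P[p[0],p[1]].round(3))
im2,_,_=cloud("scene")
save("a.png",cv2.resize(np.vstack([im1,im2]),(600,900))[:, :][:]) 
save("top.png",im1);save("scene.png",im2)
E
```

```text
pics
{'t': 0.0, 'qpos': array([ 1.17501369e+00,  2.38765800e-01, -1.42566615e-02,  1.31923918e+00,
       -3.46997841e-05,  1.57079037e+00]), 'qvel': array([-0.00045021,  0.00176722,  0.0009986 ,  0.00010448, -0.00116068,
       -0.00083009]), 'joint_efforts': array([-2.51423917e-03, -5.38783622e+01,  3.46436548e+01,  1.84160174e-02,
       -1.40968045e-04, -6.29873668e-06]), 'tool_pos': array([0.20224552, 0.48400928, 0.23068457]), 'tcp_rot': array([-1.5498542 ,  0.31073724, -0.31033594]), 'wrist_force': array([ 0.42953174, -0.23489781,  0.58867328]), 'wrist_torque': array([ 0.0143019 ,  0.02813198, -0.02111422]), 'finger_gap': 0.08545960786190371}
[[ 0.923 -0.001  0.386]
 [-0.386 -0.001  0.923]
 [ 0.    -1.    -0.001]]
{'intrinsics': array([[516.91791803,   0.        , 315.26879522],
       [  0.        , 516.91791803, 239.00569852],
       [  0.        ,   0.        ,   1.        ]]), 'camera_from_world': array([[ 3.43172058e-03, -9.99993391e-01, -1.20024532e-03,
        -5.67919956e-02],
       [ 9.92501769e-01,  3.25935614e-03,  1.22186803e-01,
        -5.14286209e-01],
       [-
[... 646 characters left out ...]
.00000000e+00,
         1.00000000e+00]])}
nut_mid [241 312] 0.64 [ 0.498 -0.048  0.124]
tip_top [233 313] 0.61 [ 0.514 -0.05   0.145]
cap_deep [318 358] 0.74 [ 0.319 -0.157  0.089]
cap_deep [275 374] 0.72 [ 0.422 -0.199  0.068]
cap_deep [260 419] 0.63 [ 0.457 -0.305  0.091]
cap_narrow [213 421] 0.75 [ 0.574 -0.315  0.079]
cap_shallow [254 180] 0.97 [0.474 0.284 0.041]
cap_shallow [159 367] 0.67 [ 0.73  -0.191  0.006]
dropper [303 243] 0.54 [0.353 0.119 0.072]
dropper [240 313] 0.21 [ 0.501 -0.05   0.123]
paper_cup [159 365] 0.98 [ 0.731 -0.186  0.003]
slide_tray [179 170] 0.74 [0.666 0.316 0.044]
pencil_tin [254 492] 0.66 [ 0.476 -0.496  0.047]
petri_stack [324 121] 0.84 [0.3   0.424 0.041]
```

```bash
python3 - <<'E'
import cv2
a=cv2.imread('pics/top.png')
cv2.imwrite('pics/b.png',cv2.resize(a[140:360,100:520],(800,419)))
E
```

```text
(no output)
```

View pics/top.png

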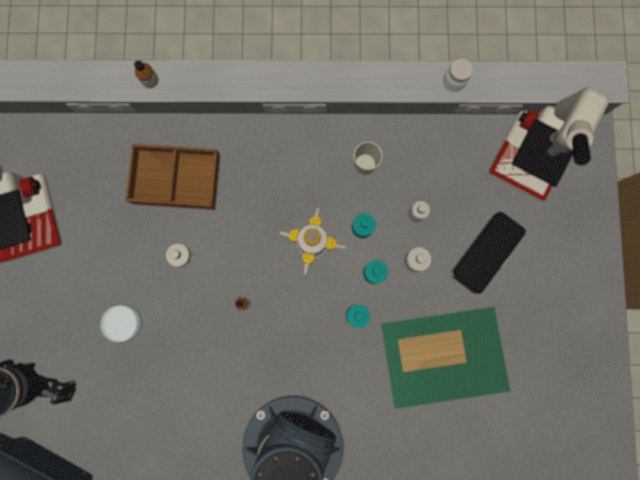

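View pics/scene.png

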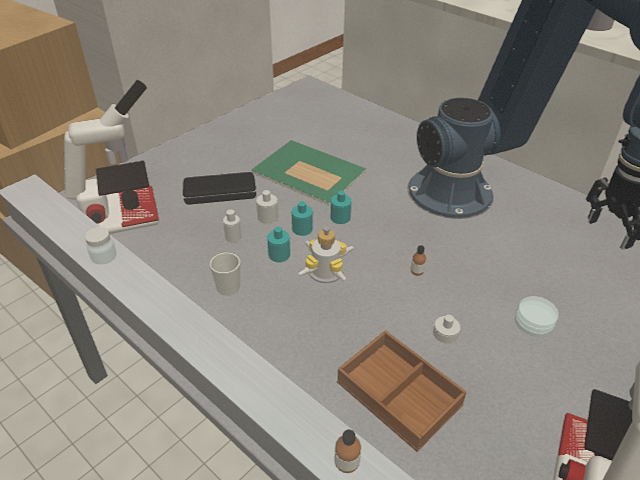

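Top view: the turret is at (238,313). The white caps are the wide tall one (260,419), the slim tall one (211,421) and the low one (254,178). Turquoise look-alikes are at (225,364), (271,376) and (317,358). cap_deep is the one at (260,419), being white, tall and wide; I'll confirm that in an enlarged crop and measure it along with the turret.

```bash
python3 - <<'E'
from h import *
im,d,P=cloud("top")
def st(c,r,z0,z1,name):
    m=(np.hypot(P[...,0]-c[0],P[...,1]-c[1])<r)&(P[...,2]>z0)&(P[...,2]<z1)
    q=P[m]
    if len(q)<5: print(name,len(q));return
    (c2,rad)=cv2.minEnclosingCircle(q[:,:2].astype(np.float32)*1000)
    print(name,len(q),q.mean(0).round(4),np.median(q[:,2]).round(4),'circ',np.round(c2,1),round(rad,1))
t=(0.505,-0.05)
st(t,.06,.135,.16,'tip'); st(t,.06,.115,.134,'nut'); st(t,.06,.08,.09,'shoulder')
for n,c in dict(deep=(.457,-.305),narrow=(.574,-.315)).items():
    st(c,.05,.082,.1,n+' knob'); st(c,.05,.058,.07,n+' body')
for c in [(.53,-.17),(.422,-.199),(.319,-.157)]: st(c,.05,.05,.1,'turq')
im2,_=robot.grab_frame("scene")
save("c.png",np.vstack([cv2.resize(im2[180:290,190:370],(720,440))]))
E
```

```text
tip 45 [ 0.5081 -0.0477  0.1434] 0.1431 circ [508.1 -47.7] 8.5
nut 183 [ 0.5069 -0.0479  0.1239] 0.124 circ [507.8 -48.5] 20.5
shoulder 409 [ 0.5057 -0.0473  0.0845] 0.0846 circ [508.2 -47.7] 35.9
deep knob 66 [ 0.4615 -0.3104  0.0895] 0.0892 circ [ 461.1 -310.9] 11.1
deep body 353 [ 0.461  -0.3101  0.0637] 0.0637 circ [ 461.4 -310.9] 29.1
narrow knob 64 [ 0.5842 -0.3172  0.0897] 0.0898 circ [ 584.4 -317.4] 10.7
narrow body 170 [ 0.5823 -0.3152  0.0635] 0.0635 circ [ 584.3 -317.2] 22.2
turq 440 [ 0.5464 -0.1761  0.0672] 0.0641 circ [ 547.4 -176.9] 29.5
turq 450 [ 0.4301 -0.2045  0.0674] 0.064 circ [ 430.6 -205.5] 29.4
turq 462 [ 0.3214 -0.1602  0.0672] 0.064 circ [ 321.1 -161.1] 29.4
```

View pics/c.png

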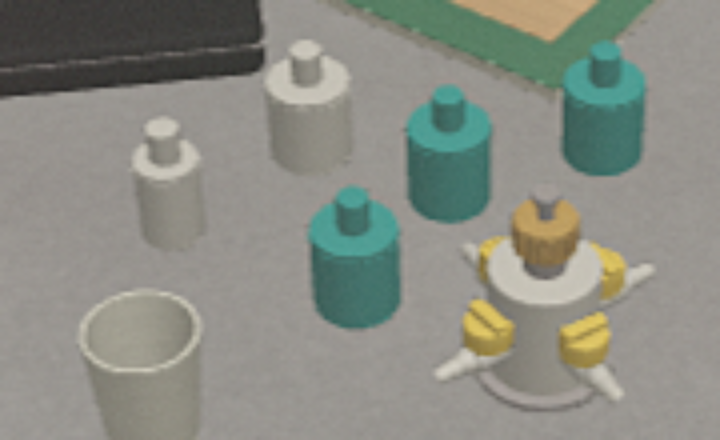

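The crop shows the white cap (scene (207,267)) as wide and tall. Its measured radius of 29 mm and height of 64 mm match cap_deep, at (0.461,-0.311). The turret axis is at (0.508,-0.048). Moving over the turret.

>>> servo_tool(
  rows=[
    [[3.2, 0, -2.4], 0],
    [[3.2, 0, -2.4], 0],
    [[3.2, 0, -2.4], 0],
    [[3.2, 0, -2.4], 0],
    [[3.2, 0, -2.4], 0],
    [[3.2, 0, -2.4], 0],
    [[3.2, 0, -2.4], 0],
    [[3.2, 0, -2.4], 0],
    [[3.2, 0, -2.4], 0],
    [[3.2, 0, -2.4], 0],
  ],
  hand=8.5,
)

```text
t: 1.58
tool_pos: [0.4101, 0.1334, 0.2306]
tcp_rot: [-1.545, 0.297, -0.301]
wrist_force: [1.5, 0.7, -0.1]
finger_gap: 0.0851
```

```bash
cat > go.py <<'E'
import sys
from h import *
o=robot.get_obs(); M=R.from_rotvec(o["tcp_rot"]).as_matrix()
print('t',round(o['t'],2),'q',o['qpos'].round(3),'p',o['tool_pos'].round(4),'F',o['wrist_force'].round(1),'gap',round(o['finger_gap'],4))
print(M.round(3).tolist())
if len(sys.argv)>3:
    g=np.array(list(map(float,sys.argv[1:4])))
    print('shift cm',(M.T@(g-o['tool_pos'])*100).round(2))
E
python3 go.py .508 -.048 .2
```

```text
t 1.58 q [ 0.312  0.074 -0.217  1.275  0.003  0.694] p [0.4101 0.1334 0.2306] F [ 1.5  0.7 -0.1] gap 0.0851
[[0.928, 0.003, 0.372], [-0.372, 0.004, 0.928], [0.002, -1.0, 0.005]]
shift cm [ 15.83   3.02 -13.2 ]
```

>>> servo_tool(
  rows=[
    [[3.17, 0.6, -2.64], 0],
    [[3.17, 0.6, -2.64], 0],
    [[3.17, 0.6, -2.64], 0],
    [[3.17, 0.6, -2.64], 0],
    [[3.17, 0.6, -2.64], 0],
    [[0, 0, 0], 0],
  ],
)

```text
t: 2.08
tool_pos: [0.5099, -0.0544, 0.2019]
tcp_rot: [-1.544, 0.296, -0.311]
wrist_force: [-0.5, -0.8, 0.2]
finger_gap: 0.0852
```

>>> servo_tool(
  rows=[
    [[0, 0, 0], 7.1],
    [[0, 0, 0], 7.1],
    [[0, 0, 0], 7.1],
    [[0, 0, 0], 7.1],
    [[0, 0, 0], 7.1],
    [[0, 0, 0], 7.1],
    [[0, 0, 0], 7.1],
    [[0, 0, 0], 7.1],
    [[0, 0, 0], 7.1],
    [[0, 0, 0], 7.1],
    [[0, 0, 0], 7.1],
    [[0, 0, 0], 7.1],
  ],
)

```text
t: 3.08
tool_pos: [0.5105, -0.059, 0.2003]
tcp_rot: [-1.033, 1.436, -1.439]
wrist_force: [-0.3, -1.0, -0.6]
finger_gap: 0.0851
```

>>> servo_tool(
  rows=[
    [[0, 0, 0], 7.1],
    [[0, 0, 0], 7.1],
    [[0, 0, 0], 7.1],
    [[0, 0, 0], 7.1],
    [[0, 0, 0], 7.1],
    [[0, 0, 0], 0],
  ],
)

```text
t: 3.58
tool_pos: [0.5105, -0.0586, 0.2005]
tcp_rot: [-0.59, 1.863, -1.861]
wrist_force: [0.7, -1.1, 0.4]
finger_gap: 0.0849
```

```bash
python3 - <<'E'
from h import *
im,d,P=cloud("wrist")
c=(.508,-.048)
for n,z0,z1 in [('tip',.138,.152),('nut',.118,.13),('sh',.08,.09)]:
    m=(np.hypot(P[...,0]-c[0],P[...,1]-c[1])<.05)&(P[...,2]>z0)&(P[...,2]<z1)
    q=P[m]
    if len(q)<5: print(n,len(q)); continue
    z=np.median(q[:,2]); q=q[abs(q[:,2]-z)<.0025]
    c2,r=cv2.minEnclosingCircle(q[:,:2].astype(np.float32)*1000); print(n,len(q),z.round(4),np.round(c2,1),round(r,1))
save("w1.png",im)
E
python3 go.py .508 -.048 .093
```

```text
tip 693 0.1434 [509.5 -47.1] 8.9
nut 2274 0.1242 [509.4 -47.2] 20.8
sh 3625 0.0844 [509.6 -47. ] 35.7
t 3.63 q [-0.117  0.226 -0.11   1.227  0.004  2.396] p [ 0.5105 -0.0586  0.2005] F [ 0.7  0.2 -0.4] gap 0.0848
[[-0.808, 0.008, 0.588], [-0.588, 0.003, -0.808], [-0.009, -1.0, 0.002]]
shift cm [-0.33 10.75 -1.02]
```

View pics/w1.png

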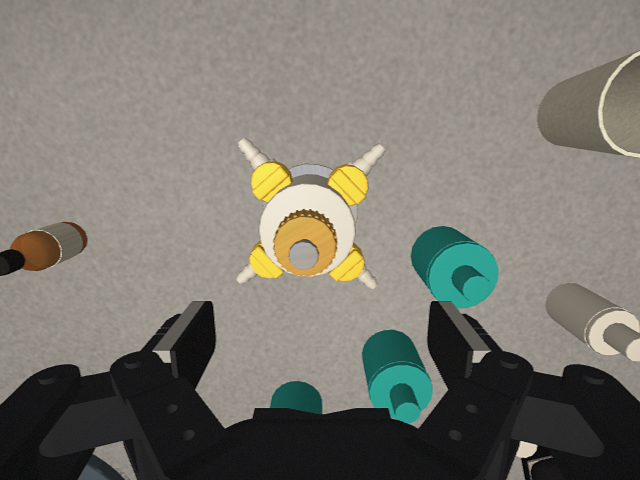

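Wrist view: the brass nut is at (250,305) and the tip at (255,303), clear of the open fingers. Axis estimate is (0.509,-0.0475). Centring and descending.

>>> servo_tool(
  rows=[
    [[-0.25, 1.5, -0.5], 0],
    [[-0.2, 1.5, -0.5], 0],
    [[0, 2.0, 0], 0],
    [[0, 2.0, 0], 0],
  ],
  hand=7.5,
  squeeze=40,
)

```text
t: 3.97
tool_pos: [0.5121, -0.0475, 0.1328]
tcp_rot: [-0.603, 1.839, -1.846]
wrist_force: [-0.2, 0.1, 0.7]
finger_gap: 0.0751
```

```bash
python3 go.py .509 -.0475 .092
```

```text
t 3.97 q [-0.095  0.261 -0.244  1.049  0.004  2.398] p [ 0.5121 -0.0475  0.1328] F [-0.2  0.1  0.7] gap 0.0751
[[-0.797, 0.018, 0.604], [-0.604, 0.002, -0.797], [-0.015, -1.0, 0.009]]
shift cm [ 0.31  4.08 -0.23]
```

>>> servo_tool(
  rows=[
    [[0.3, 1.3, -0.2], 0],
    [[0.0, 1.3, 0], 0],
    [[0, 1.0, 0], 0],
    [[0, 0.4, 0], 0],
    [[0, 0, 0], 0],
    [[0, 0, 0], 0],
  ],
)

```text
t: 4.47
tool_pos: [0.5066, -0.047, 0.0874]
tcp_rot: [-0.63, 1.826, -1.828]
wrist_force: [-0.7, 1.0, 0.3]
finger_gap: 0.0753
```

```bash
python3 go.py .509 -.0475 .092
```

```text
t 4.47 q [-0.095  0.295 -0.325  0.939  0.004  2.371] p [ 0.5066 -0.047   0.0874] F [-0.7  1.   0.3] gap 0.0753
[[-0.78, 0.012, 0.625], [-0.625, 0.003, -0.78], [-0.011, -1.0, 0.005]]
shift cm [-0.16 -0.46  0.19]
```

>>> servo_tool(
  rows=[
    [[-0.15, -0.4, 0.2], 0],
    [[0, 0, 0], 0],
    [[0, 0, 0], 0],
  ],
)

```text
t: 4.72
tool_pos: [0.5104, -0.0478, 0.0935]
tcp_rot: [-0.63, 1.822, -1.827]
wrist_force: [-1.1, 0.0, 0.4]
finger_gap: 0.075
```

>>> servo_tool(
  rows=[
    [[0, 0, 0], 0],
    [[0, 0, 0], 0],
    [[0, 0, 0], 0],
    [[0, 0, 0], 0],
    [[0, 0, 0], 0],
    [[0, 0, 0], 0],
  ],
  hand=3.5,
)

```text
t: 5.22
tool_pos: [0.5101, -0.0463, 0.0959]
tcp_rot: [-0.628, 1.823, -1.823]
wrist_force: [-0.8, -1.3, 0.3]
finger_gap: 0.039
```

```bash
python3 go.py .509 -.0475 .092
```

```text
t 5.22 q [-0.095  0.29  -0.307  0.958  0.007  2.367] p [ 0.5101 -0.0463  0.0959] F [-0.8 -1.3  0.3] gap 0.039
[[-0.778, 0.016, 0.629], [-0.629, 0.006, -0.778], [-0.016, -1.0, 0.005]]
shift cm [0.17 0.38 0.02]
```

>>> servo_tool(
  rows=[
    [[0, 0.02, 0], -6],
    [[0, 0.02, 0], -6],
    [[0, 0.02, 0], -6],
    [[0, 0.02, 0], -6],
    [[0, 0.02, 0], -6],
    [[0, 0.02, 0], -6],
  ],
)

```text
t: 5.72
tool_pos: [0.5093, -0.0457, 0.0959]
tcp_rot: [-1.069, 1.375, -1.382]
wrist_force: [-2.7, 0.5, 5.3]
finger_gap: 0.0388
```

```bash
python3 go.py .509 -.0475 .095; python3 -c "
from h import *;print(robot.get_obs()['wrist_torque'])"
```

```text
t 5.72 q [-0.095  0.289 -0.309  0.958  0.009  1.715] p [ 0.5093 -0.0457  0.0959] F [-2.7  0.5  5.3] gap 0.0388
[[-0.236, 0.016, 0.972], [-0.972, 0.007, -0.236], [-0.011, -1.0, 0.014]]
shift cm [0.18 0.09 0.01]
[ 0.12877575  0.47016226 -0.09366097]
```

>>> servo_tool(
  rows=[
    [[0, -0.04, 0], -6.5],
    [[0, -0.03, 0], -6.5],
    [[0, -0.03, 0], -6.5],
    [[0, -0.03, 0], -6.5],
    [[0, -0.03, 0], -6.5],
    [[0, -0.03, 0], -6.5],
    [[0, -0.03, 0], -6.5],
    [[0, -0.03, 0], -6.5],
    [[0, -0.03, 0], -6.5],
    [[0, -0.03, 0], -6.5],
    [[0, -0.03, 0], -6.5],
    [[0, -0.03, 0], -6.5],
  ],
)

```text
t: 6.72
tool_pos: [0.5075, -0.0464, 0.1]
tcp_rot: [-1.541, 0.289, -0.307]
wrist_force: [-0.7, -0.2, 1.5]
finger_gap: 0.0389
```

```bash
python3 go.py .509 -.0475 .095; python3 -c "
from h import *;print(robot.get_obs()['wrist_torque'])"
```

```text
t 6.72 q [-0.096  0.284 -0.304  0.97   0.008  0.284] p [ 0.5075 -0.0464  0.1   ] F [-0.7 -0.2  1.5] gap 0.0389
[[0.929, 0.013, 0.371], [-0.371, 0.007, 0.929], [0.01, -1.0, 0.012]]
shift cm [ 0.18  0.5  -0.05]
[-0.03062843  0.22345097 -0.09161815]
```

>>> servo_tool(
  rows=[
    [[0, -0.03, 0], -6.5],
    [[0, -0.03, 0], -6.5],
    [[0, -0.03, 0], -6.5],
    [[0, -0.03, 0], -6.5],
    [[0, -0.03, 0], -6.5],
    [[0, -0.03, 0], -6.5],
    [[0, -0.03, 0], -6.5],
    [[0, -0.03, 0], -6.5],
    [[0, -0.03, 0], -6.5],
    [[0, -0.03, 0], -6.5],
  ],
)

```text
t: 7.55
tool_pos: [0.5075, -0.048, 0.1024]
tcp_rot: [-1.476, -0.645, 0.623]
wrist_force: [1.5, 0.3, 0.3]
finger_gap: 0.0386
```

```bash
python3 go.py .509 -.0475 .095; python3 -c "
from h import *;print(robot.get_obs()['wrist_torque'])"
```

```text
t 7.55 q [-0.098  0.283 -0.299  0.977  0.007 -0.909] p [ 0.5075 -0.048   0.1024] F [1.5 0.3 0.3] gap 0.0386
[[0.689, 0.013, -0.725], [0.725, 0.005, 0.689], [0.013, -1.0, -0.005]]
shift cm [ 0.13  0.74 -0.07]
[-0.00591638  0.22768565 -0.05954613]
```

Turned 3.28 rad so far. Continuing until the stop shows in the wrist torque.

>>> servo_tool(
  rows=[
    [[0, -0.03, 0], -6],
    [[0, -0.03, 0], -6],
    [[0, -0.03, 0], -6],
    [[0, -0.03, 0], -6],
    [[0, -0.03, 0], -6],
    [[0, -0.03, 0], -6],
  ],
)

```text
t: 8.05
tool_pos: [0.5083, -0.0486, 0.1037]
tcp_rot: [-1.26, -1.148, 1.126]
wrist_force: [1.4, 1.6, 1.7]
finger_gap: 0.0388
```

```bash
python3 go.py .509 -.0475 .095; python3 -c "
from h import *;print(robot.get_obs()['wrist_torque'])"
```

```text
t 8.05 q [-0.099  0.282 -0.296  0.98   0.006 -1.571] p [ 0.5083 -0.0486  0.1037] F [1.4 1.6 1.7] gap 0.0388
[[0.099, 0.013, -0.995], [0.995, 0.005, 0.099], [0.006, -1.0, -0.013]]
shift cm [ 0.11  0.87 -0.05]
[-0.07298246  0.2590926  -0.12867277]
```

>>> servo_tool(
  rows=[
    [[0, -0.03, 0], -5],
    [[0, -0.03, 0], -5],
    [[0, -0.03, 0], -5],
    [[0, -0.02, 0], -5],
    [[0, -0.01, 0], -5],
  ],
)

```text
t: 8.47
tool_pos: [0.51, -0.0505, 0.104]
tcp_rot: [-1.033, -1.477, 1.458]
wrist_force: [0.2, 2.3, -0.0]
finger_gap: 0.0393
```

```bash
python3 go.py .509 -.0475 .095; python3 -c "
from h import *;print(robot.get_obs()['wrist_torque'])"
```

```text
t 8.47 q [-0.101  0.283 -0.293  0.979  0.004 -2.025] p [ 0.51   -0.0505  0.104 ] F [ 0.2  2.3 -0. ] gap 0.0393
[[-0.346, 0.015, -0.938], [0.938, 0.002, -0.346], [-0.003, -1.0, -0.015]]
shift cm [0.32 0.9  0.  ]
[ 0.57785893 -0.04838856 -1.1488764 ]
```

The stop is reached: torque jumped to -1.15 N m after about 4.3 rad. Releasing and lifting.

>>> servo_tool(
  rows=[
    [[0, 0, 0], 0],
    [[0, 0, 0], 0],
    [[0, 0, 0], 0],
    [[0, 0, 0], 0],
    [[0, 0, 0], 0],
  ],
  hand=7.5,
)

```text
t: 8.88
tool_pos: [0.5098, -0.0506, 0.1036]
tcp_rot: [-1.035, -1.473, 1.455]
wrist_force: [0.4, -0.5, -0.3]
finger_gap: 0.0749
```

>>> servo_tool(
  rows=[
    [[0, -2, 0], 0],
    [[0, -3, 0], 0],
    [[0, -3, 0], 0],
    [[0, -1, 0], 0],
    [[0, 0, 0], 0],
  ],
)

```text
t: 9.3
tool_pos: [0.5065, -0.0501, 0.1955]
tcp_rot: [-1.032, -1.467, 1.452]
wrist_force: [-0.4, -0.5, 0.3]
finger_gap: 0.075
```

```bash
cat > wl.py <<'E'
from h import *
import sys
im,d,P=cloud("wrist")
c=(.509,-.0475)
for n,z0,z1 in [('tip',.137,.152),('nut',.118,.1365),('sh',.08,.09)]:
    m=(np.hypot(P[...,0]-c[0],P[...,1]-c[1])<.05)&(P[...,2]>z0)&(P[...,2]<z1)
    q=P[m]
    if len(q)<5: print(n,len(q)); continue
    z=np.median(q[:,2]); q=q[abs(q[:,2]-z)<.0025]
    c2,r=cv2.minEnclosingCircle(q[:,:2].astype(np.float32)*1000); print(n,len(q),z.round(4),np.round(c2,1),round(r,1))
save(sys.argv[1],im)
E
python3 wl.py w2.png; python3 go.py .509 -.0475 .16
```

```text
tip 701 0.1435 [509.2 -47.4] 9.1
nut 2524 0.1321 [509.1 -47.2] 20.9
sh 3675 0.0844 [509.  -47.3] 35.8
t 9.35 q [-0.101  0.219 -0.133  1.209  0.004 -2.016] p [ 0.5064 -0.0501  0.1948] F [0.2 0.4 0.7] gap 0.0753
[[-0.338, 0.009, -0.941], [0.941, 0.003, -0.338], [0.0, -1.0, -0.01]]
shift cm [ 0.16  3.48 -0.3 ]
```

Nut top is at 0.1321, up about 8 mm from the start, and the tip is free at 0.1435 on axis (509.1,-47.4). Shutting the fingers to press.

>>> servo_tool(
  rows=[
    [[0.16, 0.5, -0.3], 0],
    [[0, 1.0, 0], 0],
    [[0, 0.8, 0], 0],
    [[0, 0, 0], 0],
    [[0, 0, 0], 0],
    [[0, 0, 0], 0],
    [[0, 0, 0], 0],
  ],
  hand=0,
)

```text
t: 9.93
tool_pos: [0.5065, -0.0464, 0.1642]
tcp_rot: [-1.025, -1.46, 1.453]
wrist_force: [-0.8, -1.4, 1.4]
finger_gap: 0.0002
```

```bash
python3 go.py .509 -.0474 .145
```

```text
t 9.93 q [-0.094  0.242 -0.184  1.144  0.004 -2.008] p [ 0.5065 -0.0464  0.1642] F [-0.8 -1.4  1.4] gap 0.0002
[[-0.336, 0.001, -0.942], [0.942, 0.004, -0.336], [0.004, -1.0, -0.002]]
shift cm [-0.19  1.92 -0.2 ]
```

>>> servo_tool(
  rows=[
    [[-0.15, 0.8, -0.2], 0],
    [[0, 0.6, 0], 0],
    [[0, 0.3, 0], 0],
    [[0, 0.2, 0], 0],
    [[0, 0.1, 0], 0],
  ],
)

```text
t: 10.35
tool_pos: [0.5098, -0.0472, 0.1428]
tcp_rot: [-1.027, -1.461, 1.452]
wrist_force: [-2.0, 0.2, 5.6]
finger_gap: 0.0002
```

```bash
python3 go.py .509 -.0474 .137
```

```text
t 10.35 q [-0.095  0.261 -0.216  1.091  0.005 -2.008] p [ 0.5098 -0.0472  0.1428] F [-2.   0.2  5.6] gap 0.0002
[[-0.336, 0.003, -0.942], [0.942, 0.004, -0.336], [0.003, -1.0, -0.004]]
shift cm [0.01 0.58 0.09]
```

>>> servo_tool(
  rows=[
    [[0, 0.2, 0], 0],
    [[0, 0.2, 0], 0],
    [[0, 0.2, 0], 0],
    [[0, 0.15, 0], 0],
    [[0, 0.1, 0], 0],
  ],
)

```text
t: 10.77
tool_pos: [0.51, -0.0472, 0.1373]
tcp_rot: [-1.03, -1.463, 1.451]
wrist_force: [-3.7, -0.2, 11.1]
finger_gap: 0.0001
```

```bash
python3 go.py .509 -.0474 .137
```

```text
t 10.77 q [-0.095  0.263 -0.229  1.074  0.005 -2.008] p [ 0.51   -0.0472  0.1373] F [-3.7 -0.2 11.1] gap 0.0001
[[-0.336, 0.006, -0.942], [0.942, 0.004, -0.336], [0.002, -1.0, -0.007]]
shift cm [0.02 0.03 0.1 ]
```

>>> servo_tool(
  rows=[
    [[0, 0.08, 0], 0],
    [[0, 0.08, 0], 0],
    [[0, 0.08, 0], 0],
    [[0, 0.06, 0], 0],
    [[0, 0.06, 0], 0],
    [[0, 0.06, 0], 0],
  ],
)

```text
t: 11.27
tool_pos: [0.5099, -0.0473, 0.1389]
tcp_rot: [-1.035, -1.467, 1.45]
wrist_force: [-4.1, 0.2, 10.0]
finger_gap: 0.0005
```

>>> servo_tool(
  rows=[
    [[0, 0.25, 0], 0],
    [[0, 0.22, 0], 0],
    [[0, 0.18, 0], 0],
    [[0, 0.14, 0], 0],
  ],
)

```text
t: 11.6
tool_pos: [0.5101, -0.0472, 0.136]
tcp_rot: [-1.04, -1.47, 1.449]
wrist_force: [-5.5, 0.9, 16.6]
finger_gap: 0.0004
```

>>> servo_tool(
  rows=[
    [[0, 0.12, 0], 0],
    [[0, 0.12, 0], 0],
    [[0, 0.12, 0], 0],
    [[0, 0.12, 0], 0],
    [[0, 0.12, 0], 0],
    [[0, 0.12, 0], 0],
  ],
)

```text
t: 12.1
tool_pos: [0.51, -0.0473, 0.136]
tcp_rot: [-1.046, -1.474, 1.447]
wrist_force: [-4.3, 0.6, 12.1]
finger_gap: 0.0005
```

>>> servo_tool(
  rows=[
    [[0, 0.12, 0], 0],
    [[0, 0.12, 0], 0],
    [[0, 0.12, 0], 0],
    [[0, 0.12, 0], 0],
    [[0, 0.12, 0], 0],
    [[0, 0.12, 0], 0],
  ],
)

```text
t: 12.6
tool_pos: [0.51, -0.0473, 0.1361]
tcp_rot: [-1.052, -1.479, 1.445]
wrist_force: [-5.0, 0.7, 12.3]
finger_gap: -0.0001
```

>>> servo_tool(
  rows=[
    [[0, 0.12, 0], 0],
    [[0, 0.12, 0], 0],
    [[0, -0.3, 0], 0],
    [[0, -0.4, 0], 0],
    [[0, -0.6, 0], 0],
    [[0, -1.5, 0], 0],
    [[0, -2.5, 0], 0],
    [[0, -1.0, 0], 0],
  ],
)

```text
t: 13.27
tool_pos: [0.5064, -0.0472, 0.2017]
tcp_rot: [-1.053, -1.479, 1.445]
wrist_force: [1.4, -0.4, 0.5]
finger_gap: 0.0007
```

>>> servo_tool(
  rows=[
    [[-2.9, 0, 1.7], 0],
    [[-2.9, 0, 1.7], 0],
    [[-2.9, 0, 1.7], 0],
    [[-2.9, 0, 1.7], 0],
    [[-2.9, 0, 1.7], 0],
    [[-2.9, 0, 1.7], 0],
    [[-1.5, 0, 0.8], 0],
    [[0, 0, 0], 0],
    [[0, 0, 0], 0],
  ],
  hand=5.5,
)

```text
t: 14.02
tool_pos: [0.4673, -0.271, 0.2052]
tcp_rot: [-1.059, -1.488, 1.447]
wrist_force: [-0.0, -0.6, -0.8]
finger_gap: 0.0551
```

```bash
cat > wc.py <<'E'
from h import *
import sys
im,d,P=cloud("wrist")
c=(.461,-.311)
for n,z0,z1 in [('knob',.08,.098),('body',.055,.07)]:
    m=(np.hypot(P[...,0]-c[0],P[...,1]-c[1])<.045)&(P[...,2]>z0)&(P[...,2]<z1)
    q=P[m]
    if len(q)<5: print(n,len(q)); continue
    z=np.median(q[:,2]); q=q[abs(q[:,2]-z)<.0025]
    c2,r=cv2.minEnclosingCircle(q[:,:2].astype(np.float32)*1000); print(n,len(q),z.round(4),np.round(c2,1),round(r,1))
save(sys.argv[1],im)
im,d,P=cloud("top")
m=(np.hypot(P[...,0]-.509,P[...,1]+.0475)<.012)&(P[...,2]>.13); q=P[m]; print('tip top z',np.median(q[:,2][q[:,2]>.137]))
E
python3 wc.py w3.png; python3 go.py .461 -.311 .1
```

```text
knob 713 0.0894 [ 462.1 -310.8] 10.9
body 3449 0.0635 [ 462.2 -310.8] 29.0
tip top z 0.14345895201447267
t 14.12 q [-0.535  0.248 -0.068  1.221  0.02  -2.454] p [ 0.4677 -0.2699  0.2052] F [0.  0.5 1. ] gap 0.0549
[[-0.341, 0.039, -0.939], [0.94, 0.0, -0.341], [-0.013, -0.999, -0.037]]
shift cm [-3.49 10.49  2.42]
```

View pics/w3.png

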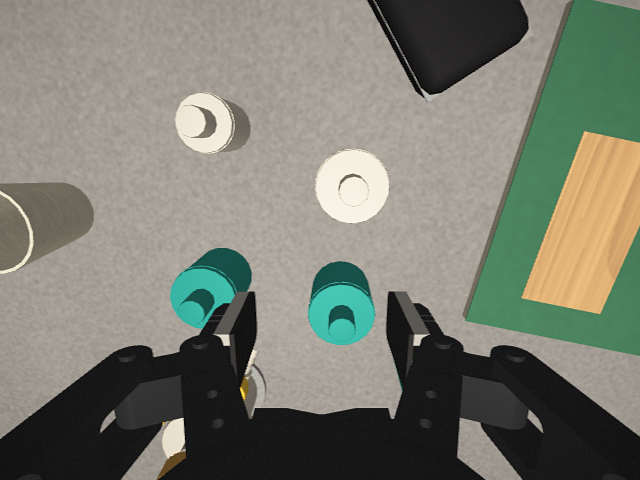

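White cap_deep is at (188,352), with turquoise caps at (288,212) and (300,342) and the narrow cap at (122,205). The tip has sprung back to 0.1435. Going over the knob.

>>> servo_tool(
  rows=[
    [[-1.2, 1.0, 0.8], 0],
    [[-1.2, 1.5, 0.8], 0],
    [[-1.0, 1.8, 0.5], 0],
    [[0, 1.8, 0], 0],
    [[0, 1.0, 0], 0],
    [[0, 0, 0], 0],
    [[0, 0, 0], 0],
  ],
)

```text
t: 14.7
tool_pos: [0.4659, -0.3017, 0.1334]
tcp_rot: [-1.053, -1.5, 1.455]
wrist_force: [0.7, 0.6, 0.6]
finger_gap: 0.0549
```

```bash
python3 go.py .4618 -.3108 .067
```

```text
t 14.7 q [-0.588  0.314 -0.166  1.056  0.024 -2.519] p [ 0.4659 -0.3017  0.1334] F [0.7 0.6 0.6] gap 0.0549
[[-0.352, 0.042, -0.935], [0.936, 0.001, -0.353], [-0.014, -0.999, -0.04]]
shift cm [-0.61  6.61  0.97]
```

>>> servo_tool(
  rows=[
    [[-0.7, 1.0, 0.9], 0],
    [[0, 1.5, 0.1], 0],
    [[0, 1.0, 0], 0],
    [[0, 0.3, 0], 0],
    [[0, 0, 0], 0],
  ],
)

```text
t: 15.12
tool_pos: [0.4623, -0.3115, 0.0959]
tcp_rot: [-1.055, -1.505, 1.46]
wrist_force: [-0.3, -0.6, 0.7]
finger_gap: 0.0552
```

```bash
python3 go.py .4618 -.3108 .067
```

```text
t 15.12 q [-0.607  0.344 -0.226  0.962  0.025 -2.542] p [ 0.4623 -0.3115  0.0959] F [-0.3 -0.6  0.7] gap 0.0552
[[-0.357, 0.046, -0.933], [0.934, -0.001, -0.357], [-0.018, -0.999, -0.042]]
shift cm [0.13 2.89 0.15]
```

>>> servo_tool(
  rows=[
    [[0.1, 1.0, 0.1], 0],
    [[0, 0.9, 0.05], 0],
    [[0, 0.4, 0], 0],
    [[0, 0.1, 0], 0],
    [[0, 0, 0], 0],
    [[0, 0, 0], 0],
  ],
)

```text
t: 15.62
tool_pos: [0.4629, -0.312, 0.0728]
tcp_rot: [-1.058, -1.506, 1.461]
wrist_force: [-0.6, 0.3, 0.2]
finger_gap: 0.0548
```

```bash
python3 go.py .4618 -.3108 .067
```

```text
t 15.62 q [-0.607  0.364 -0.262  0.903  0.025 -2.543] p [ 0.4629 -0.312   0.0728] F [-0.6  0.3  0.2] gap 0.0548
[[-0.357, 0.048, -0.933], [0.934, -0.003, -0.358], [-0.02, -0.999, -0.044]]
shift cm [0.16 0.58 0.08]
```

>>> servo_tool(
  rows=[
    [[0.16, 0.5, 0.1], 0],
    [[0, 0.15, 0], 0],
    [[0, 0.05, 0], 0],
  ],
)

```text
t: 15.87
tool_pos: [0.4622, -0.3112, 0.0662]
tcp_rot: [-1.059, -1.506, 1.461]
wrist_force: [0.2, -0.2, 0.4]
finger_gap: 0.055
```

>>> servo_tool(
  rows=[
    [[0, 0.04, 0], 0],
    [[0, 0.04, 0], 0],
    [[0, 0.04, 0], 0],
    [[0, 0.04, 0], 0],
    [[0, 0.04, 0], 0],
    [[0, 0.04, 0], 0],
  ],
  hand=1.8,
  squeeze=40,
)

```text
t: 16.37
tool_pos: [0.4618, -0.3117, 0.0655]
tcp_rot: [-1.061, -1.504, 1.463]
wrist_force: [-1.1, 0.1, 4.5]
finger_gap: 0.0209
```

```bash
python3 go.py .4618 -.3108 .2
```

```text
t 16.37 q [-0.606  0.368 -0.278  0.881  0.023 -2.542] p [ 0.4618 -0.3117  0.0655] F [-1.1  0.1  4.5] gap 0.0209
[[-0.357, 0.049, -0.933], [0.934, -0.006, -0.357], [-0.023, -0.999, -0.044]]
shift cm [ -0.23 -13.43  -0.63]
```

>>> servo_tool(
  rows=[
    [[0, -1, 0], 0],
    [[0, -2, 0], 0],
    [[0, -2.5, 0], 0],
    [[0, -2.5, 0], 0],
    [[0, -2.5, 0], 0],
    [[0, -2.5, 0], 0],
    [[0, -2.0, 0], 0],
    [[0, -1, 0], 0],
    [[0, 0, 0], 0],
  ],
)

```text
t: 17.12
tool_pos: [0.452, -0.3095, 0.2369]
tcp_rot: [-1.059, -1.504, 1.462]
wrist_force: [-0.0, -0.3, -1.5]
finger_gap: 0.0208
```

```bash
python3 go.py .509 -.0474 .24
```

```text
t 17.12 q [-0.614  0.243  0.006  1.292  0.024 -2.55 ] p [ 0.452  -0.3095  0.2369] F [-0.  -0.3 -1.5] gap 0.0208
[[-0.357, 0.048, -0.933], [0.934, -0.005, -0.358], [-0.022, -0.999, -0.044]]
shift cm [ 22.43  -0.16 -14.7 ]
```

>>> servo_tool(
  rows=[
    [[1.2, -0.1, -0.8], 0],
    [[2.2, -0.05, -1.4], 0],
    [[2.4, 0, -1.6], 0],
    [[2.4, 0, -1.6], 0],
    [[2.4, 0, -1.6], 0],
    [[2.4, 0, -1.6], 0],
    [[2.4, 0, -1.6], 0],
    [[2.2, 0, -1.4], 0],
    [[1.5, 0, -1.0], 0],
    [[0.8, 0, -0.5], 0],
    [[0, 0, 0], 0],
    [[0, 0, 0], 0],
  ],
)

```text
t: 18.12
tool_pos: [0.5027, -0.0674, 0.2361]
tcp_rot: [-1.057, -1.5, 1.461]
wrist_force: [-0.2, -0.4, -1.5]
finger_gap: 0.0207
```

```bash
python3 go.py .509 -.0474 .24
```

```text
t 18.12 q [-1.340e-01  1.720e-01 -8.900e-02  1.265e+00  1.000e-03 -2.068e+00] p [ 0.5027 -0.0674  0.2361] F [-0.2 -0.4 -1.5] gap 0.0207
[[-0.354, 0.045, -0.934], [0.935, -0.005, -0.355], [-0.02, -0.999, -0.04]]
shift cm [ 1.63 -0.37 -1.32]
```

>>> servo_tool(
  rows=[
    [[0.8, -0.1, -0.6], 0],
    [[0.7, -0.1, -0.6], 0],
    [[0.1, 0, -0.1], 0],
    [[0, 0, 0], 0],
    [[0, 0, 0], 0],
  ],
)

```text
t: 18.53
tool_pos: [0.5093, -0.0491, 0.2381]
tcp_rot: [-1.059, -1.496, 1.459]
wrist_force: [-0.1, 0.1, -1.5]
finger_gap: 0.0206
```

```bash
cat > cc.py <<'E'
from h import *
import sys
from scipy.optimize import least_squares
im,d,P=cloud("scene"); o=robot.get_obs(); p=o['tool_pos']
rim=p[2]-.0655
hs=im.max(-1).astype(float)-im.min(-1)
m=(np.hypot(P[...,0]-p[0],P[...,1]-p[1])<.04)&(P[...,2]>rim+.006)&(P[...,2]<rim+.058)
q=P[m]
def f(s,q):
    c=s[:2]+np.outer(q[:,2]-rim,s[2:4]); return np.hypot(q[:,0]-c[:,0],q[:,1]-c[:,1])-.029
r=least_squares(f,[p[0],p[1],0,0],args=(q,),loss='soft_l1',f_scale=.001)
print(len(q),'rim centre',r.x[:2].round(4),'tilt',r.x[2:].round(3),'rms',np.sqrt(np.mean(r.fun**2)).round(4),'zmin',np.nanmin(q[:,2]))
m=(np.hypot(P[...,0]-.509,P[...,1]+.0474)<.037)&(P[...,2]>.03)&(P[...,2]<.082); q=P[m]
g=lambda s:np.hypot(q[:,0]-s[0],q[:,1]-s[1])-.036
r=least_squares(g,[.509,-.047],loss='soft_l1',f_scale=.001); print('turret by scene',r.x.round(4))
a=im[130:300,230:420]; save(sys.argv[1],cv2.resize(a,None,fx=3.5,fy=3.5,interpolation=cv2.INTER_CUBIC))
E
python3 cc.py s1.png; python3 go.py .509 -.0474 .24
```

```text
419 rim centre [ 0.5092 -0.0491] tilt [ 0.007 -0.011] rms 0.0017 zmin 0.17868378269766605
turret by scene [ 0.5085 -0.0485]
t 18.58 q [-9.600e-02  1.790e-01 -7.400e-02  1.273e+00 -1.000e-03 -2.025e+00] p [ 0.5093 -0.0493  0.2381] F [-0.2  0.5 -0.6] gap 0.0209
[[-0.35, 0.044, -0.936], [0.936, -0.006, -0.351], [-0.021, -0.999, -0.039]]
shift cm [ 0.18 -0.19 -0.05]
```

View pics/s1.png

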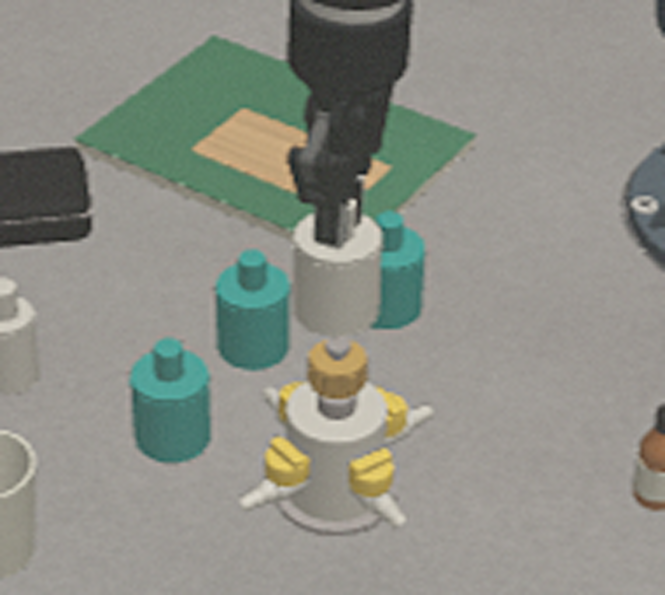

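Crop: the cap hangs upright in the gripper directly over the tip and nut. The rim centre is within about 1 mm of the axis, so I'm descending.

>>> servo_tool(
  rows=[
    [[0.1, 0.8, 0.03], 0],
    [[0, 1.0, 0.04], 0],
    [[0, 1.2, 0.05], 0],
    [[0, 0.8, 0.03], 0],
    [[0, 0.3, 0.01], 0],
    [[0, 0, 0], 0],
  ],
)

```text
t: 19.08
tool_pos: [0.5082, -0.0503, 0.1922]
tcp_rot: [-1.06, -1.494, 1.458]
wrist_force: [-0.6, -0.6, -1.6]
finger_gap: 0.0202
```

```bash
python3 go.py .509 -.0478 .152
```

```text
t 19.08 q [-9.800e-02  1.980e-01 -1.690e-01  1.160e+00 -2.000e-03 -2.025e+00] p [ 0.5082 -0.0503  0.1922] F [-0.6 -0.6 -1.6] gap 0.0202
[[-0.349, 0.043, -0.936], [0.937, -0.006, -0.349], [-0.02, -0.999, -0.038]]
shift cm [ 0.29  4.02 -0.01]
```

>>> servo_tool(
  rows=[
    [[0.25, 0.5, 0], 0],
    [[0.05, 0.8, 0.02], 0],
    [[0.02, 0.9, 0.03], 0],
    [[0.02, 0.7, 0.02], 0],
    [[0, 0.3, 0], 0],
    [[0, 0, 0], 0],
  ],
)

```text
t: 19.58
tool_pos: [0.5078, -0.0473, 0.1569]
tcp_rot: [-1.06, -1.494, 1.458]
wrist_force: [-0.0, 0.2, -0.3]
finger_gap: 0.0206
```

```bash
python3 go.py .509 -.0478 .151
```

```text
t 19.58 q [-9.200e-02  2.180e-01 -2.380e-01  1.072e+00 -2.000e-03 -2.019e+00] p [ 0.5078 -0.0473  0.1569] F [-0.   0.2 -0.3] gap 0.0206
[[-0.349, 0.043, -0.936], [0.937, -0.006, -0.349], [-0.021, -0.999, -0.038]]
shift cm [-0.08  0.6  -0.07]
```

>>> servo_tool(
  rows=[
    [[-0.05, 0.25, -0.05], 0],
    [[0, 0.25, 0], 0],
    [[0, 0.15, 0], 0],
    [[0, 0.12, 0], 0],
    [[0, 0.1, 0], 0],
  ],
)

```text
t: 20.0
tool_pos: [0.51, -0.0474, 0.1502]
tcp_rot: [-1.063, -1.497, 1.457]
wrist_force: [-6.7, 1.5, 12.7]
finger_gap: 0.0209
```

```bash
python3 go.py .509 -.0478 .151
```

```text
t 20.0 q [-9.200e-02  2.240e-01 -2.480e-01  1.052e+00 -1.000e-03 -2.020e+00] p [ 0.51   -0.0474  0.1502] F [-6.7  1.5 12.7] gap 0.0209
[[-0.349, 0.047, -0.936], [0.937, -0.006, -0.35], [-0.021, -0.999, -0.042]]
shift cm [-0.   -0.08  0.11]
```

Seated: 12.7 N contact at the expected height. Relaxing, releasing and lifting straight up.

>>> servo_tool(
  rows=[
    [[0, 0, 0], 0],
    [[0, 0, 0], 0],
  ],
)

```text
t: 20.17
tool_pos: [0.5102, -0.0474, 0.1511]
tcp_rot: [-1.064, -1.497, 1.457]
wrist_force: [0.3, -0.3, -0.9]
finger_gap: 0.0206
```

>>> servo_tool(
  rows=[
    [[0, 0, 0], 0],
    [[0, 0, 0], 0],
    [[0, 0, 0], 0],
    [[0, 0, 0], 0],
    [[0, 0, 0], 0],
  ],
  hand=6,
)

```text
t: 20.58
tool_pos: [0.511, -0.0476, 0.1514]
tcp_rot: [-1.065, -1.498, 1.456]
wrist_force: [-0.1, 0.2, 0.4]
finger_gap: 0.0602
```

>>> servo_tool(
  rows=[
    [[0, -0.5, 0], 0],
    [[0, -1, 0], 0],
    [[0, -2, 0], 0],
    [[0, -3, 0], 0],
    [[0, -3, 0], 0],
    [[0, -2, 0], 0],
    [[-3, 0, 2], 0],
    [[-3, 0, 2], 0],
    [[-3, 0, 2], 0],
    [[-3, 0, 2], 0],
    [[0, 0, 0], 0],
    [[0, 0, 0], 0],
  ],
)

```text
t: 21.58
tool_pos: [0.4712, -0.1918, 0.2812]
tcp_rot: [-1.07, -1.505, 1.46]
wrist_force: [0.4, -1.1, -0.5]
finger_gap: 0.06
```

```bash
python3 - <<'E'
from h import *
im,d,P=cloud("top")
def st(c,z0,z1,n,r=.05):
    m=(np.hypot(P[...,0]-c[0],P[...,1]-c[1])<r)&(P[...,2]>z0)&(P[...,2]<z1); q=P[m]
    if len(q)<5: print(n,len(q)); return
    c2,rr=cv2.minEnclosingCircle(q[:,:2].astype(np.float32)*1000)
    A=np.c_[q[:,:2]-q[:,:2].mean(0),np.ones(len(q))]; s=np.linalg.lstsq(A,q[:,2],rcond=None)[0]
    print(n,len(q),'z',np.median(q[:,2]).round(4),np.round(c2,1),round(rr,1),'slope',s[:2].round(3))
t=(.508,-.048)
st(t,.165,.185,'knob'); st(t,.14,.158,'cap top'); st(t,.08,.09,'shoulder')
st((.5843,-.317),.058,.07,'narrow'); st((.474,.284),.02,.035,'shallow')
for c in [(.547,-.177),(.43,-.205),(.321,-.161)]: st(c,.058,.07,'turq',.04)
s,_=robot.grab_frame("scene")
save("f.png",np.hstack([cv2.resize(im[140:360,240:460],(400,400)),cv2.resize(s[130:310,220:400],(400,400))]))
print(robot.get_obs()['wrist_force'],robot.get_obs()['tool_pos'],robot.get_obs()['t'])
E
```

```text
knob 74 z 0.174 [509.9 -47.7] 10.6 slope [0.06  0.023]
cap top 421 z 0.1487 [510.  -47.5] 29.2 slope [ 0.002 -0.004]
shoulder 157 z 0.0849 [508.1 -47.8] 35.7 slope [0.003 0.007]
narrow 0
shallow 344 z 0.0291 [472.3 294.2] 29.7 slope [0.001 0.011]
turq 282 z 0.0635 [ 547.4 -176.1] 28.8 slope [0.007 0.   ]
turq 0
turq 0
[ 0.0266088  -0.19362207 -0.24132934] [ 0.47158781 -0.1906641   0.28090968] 21.6833
```

View pics/f.png

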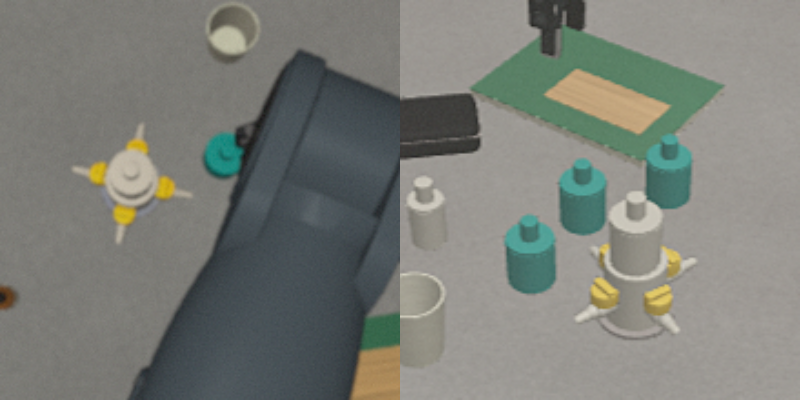

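The cap stands flat on the shoulder (right panel (255,635)): its top is at 0.1487, the shoulder plus 64 mm, with no measurable slope. The other caps still stand and the arm is clear. Handing in.

```bash
python3 -c "
from workcell import robot
print(robot.close_job())"
```

```text
the job is handed in; nothing more can be done
None
```

I finished the job and handed it in at about 21.7 s, well inside the 69 s limit.

- **Lock nut:** I unscrewed it in one grasp of about 4.3 rad until it hit its stop, where the wrist torque jumped to 1.15 N m. The nut's top rose from 124.2 to 132.1 mm.
- **Valve tip:** I pressed it about 7.5 mm down and held it there for just over 1 s at about 12 N. The highest reading was 16.6 N. During the first push it crept back up to about 4.6 mm, so I pressed again for the full hold. Afterwards the tip was back up at 143.5 mm.
- **Dust cap:** I put the white deep cap over the valve and let go of it. Its top measures 148.7 mm, which is the shoulder height plus 64 mm. It is level and within about 2 mm of the turret's axis.

**Checks on the rest of the bench:**
- **Seen standing:** The last scene view shows the narrow cap and all three turquoise caps still standing. The shallow cap was measured in the last top view, upright and never approached.
- **Not re-measured:** The arm hid the narrow cap and two turquoise caps from the top camera, so I only have the scene view for those.
- **Gripper tilt:** The tool drifted to about 2.6° off vertical during the job. The cap still ended up flat.

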